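# Sort the stripped train parts into their trays

## Task

The parts stripped from the model trains are lying mixed up on the bench mat. Sort them by kind: both trucks into the blue tray, standing on their wheels, both motors into the black tray, and the coupler into the round steel dish, each lying flat on the floor of its tray the same way up as now, not on top of one another or on a wall. Set them down gently without dropping them, and leave the tip cleaner and the flux bottle where they stand.

Things in the scene. Friction and masses are not known exactly. Their poses are not given: they have to be found in the camera images.
- truck_black: O-gauge model railway truck (bogie), black side frames, steel wheels; 60 mm long (x), 50 wide (y), 28 high, 90 g, standing on four wheels that do not turn. Origin: centre of its underside at the wheel bottoms; z up. The side frames are its outermost flat faces, at y = +-25 mm, 56 mm long, 8 to 22 mm above the underside: grip across them at mid length. A pivot boss in the middle reaches 28 mm.
- truck_brown: O-gauge model railway truck (bogie), red-brown side frames, steel wheels; 60 mm long (x), 50 wide (y), 28 high, 90 g, standing on four wheels that do not turn. Origin: centre of its underside at the wheel bottoms; z up. The side frames are its outermost flat faces, at y = +-25 mm, 56 mm long, 8 to 22 mm above the underside: grip across them at mid length. A pivot boss in the middle reaches 28 mm.
- motor_white: flat-can electric motor, silver can with white end cap and a brass worm on its shaft; can and cap 36 mm long (x), 24 wide (y), 20 high, 70 g, lying on its flat side. Origin: centre of the can's underside; x along the shaft, z up. Worm (11 mm thick, axis 10 mm above the underside) and shaft reach x = +40 mm, terminals x = -23 mm. Grip across the can.
- motor_red: flat-can electric motor, silver can with red end cap and a brass worm on its shaft; can and cap 36 mm long (x), 24 wide (y), 20 high, 70 g, lying on its flat side. Origin: centre of the can's underside; x along the shaft, z up. Worm (11 mm thick, axis 10 mm above the underside) and shaft reach x = +40 mm, terminals x = -23 mm. Grip across the can.
- coupler: dark steel knuckle coupler, 30 g, lying flat: a bar 36 mm long, 10 wide (y), 12 high, with a knuckle head (20 mm wide, 14 high, to x = +29 mm) at one end and a flat pivot eye (15 mm across, 8 high, to x = -32 mm) at the other. Origin: on the underside, on the bar's centre line; x along the bar to the head, z up. Grip across the bar, clear from x = -16 to +12 mm.
- blue_tray: shallow rectangular open tray, painted blue, fixed where it stands; outside 130 mm (x) by 200 mm (y), inside 124 by 194 mm, walls 3 mm thick, rim 30 mm high, inner floor 4 mm above its underside. Origin: centre of its underside; y along its long side, z up. Two parts fit end to end along y. The place of the trucks.
- black_tray: shallow rectangular open tray, black with a grey ribbed liner, fixed where it stands; outside 130 mm (x) by 200 mm (y), inside 124 by 194 mm, walls 3 mm thick, rim 30 mm high, inner floor 4 mm above its underside. Origin: centre of its underside; y along its long side, z up. Two parts fit end to end along y. The place of the motors.
- steel_dish: round bright steel parts dish held by its magnetic foot (fixed where it stands), 150 mm across the rim and 26 mm high, with a flat inner floor about 100 mm across, 4 mm above its underside, and flaring sides. Origin: centre of its underside, z up. The place of the coupler.
- tip_cleaner: soldering-tip cleaner: a steel cup 56 mm across and 58 mm high, filled with brass wool, standing loose among the work, 400 g. Origin: centre of its underside. To be left alone.
- flux_bottle: small amber bottle with a pale label and black cap, 37 mm across and 54 mm high, standing loose among the work, 150 g. Origin: centre of its underside. To be left alone.

How it is judged:
At the end, for the whole second after the job is handed in: Trucks in the blue tray, motors in the black, coupler in the dish: origin within 52 mm (x), 84 mm (y) of the tray's centre or 45 mm of the dish's; underside under 5 mm above the inner floor, tilt under 0.15 rad, at rest. Tip cleaner and flux bottle moved under 20 mm (x of truck_black in the frame of blue_tray between -0.052 and 0.052 m and y of truck_black in the frame of blue_tray between -0.084 and 0.084 m and z of truck_black in the frame of blue_tray between 0 and 0.009 m and angle between each of truck_black, truck_brown, motor_white, motor_red, coupler's own z axis and vertical below 0.15 rad and linear speed of each of truck_black, truck_brown, motor_white, motor_red, coupler below 0.02 m/s and angular speed of each of truck_black, truck_brown, motor_white, motor_red, coupler below 0.2 rad/s and x of truck_brown in the frame of blue_tray between -0.052 and 0.052 m and y of truck_brown in the frame of blue_tray between -0.084 and 0.084 m and z of truck_brown in the frame of blue_tray between 0 and 0.009 m and x of motor_white in the frame of black_tray between -0.052 and 0.052 m and y of motor_white in the frame of black_tray between -0.084 and 0.084 m and z of motor_white in the frame of black_tray between 0 and 0.009 m and x of motor_red in the frame of black_tray between -0.052 and 0.052 m and y of motor_red in the frame of black_tray between -0.084 and 0.084 m and z of motor_red in the frame of black_tray between 0 and 0.009 m and horizontal distance between coupler and steel_dish below 0.045 m and z of coupler in the frame of steel_dish between 0 and 0.009 m and distance of each of tip_cleaner, flux_bottle from where it was at the start of the episode below 0.02 m); the robot touches nothing.
It fails at once if a part is dropped or thrown: it moves faster than 0.7 m/s (a fall of some 25 mm) while the fingers do not touch it ((linear speed of truck_black above 0.7 m/s and contact force between the fingers and truck_black below 0.05 N) or (linear speed of truck_brown above 0.7 m/s and contact force between the fingers and truck_brown below 0.05 N) or (linear speed of motor_white above 0.7 m/s and contact force between the fingers and motor_white below 0.05 N) or (linear speed of motor_red above 0.7 m/s and contact force between the fingers and motor_red below 0.05 N) or (linear speed of coupler above 0.7 m/s and contact force between the fingers and coupler below 0.05 N)).
It fails at once if the tip cleaner or the flux bottle is pushed more than 20 mm from where it stood or tipped over (distance of any of tip_cleaner, flux_bottle from where it was at the start of the episode above 0.02 m or angle between any of tip_cleaner, flux_bottle's own z axis and vertical above 0.4 rad).
It also fails if it takes over 118 s, if anything falls off the work surface, if the arm or the gripper's body presses on something with over 40 N, if the wrist force passes 120 N, or if a joint passes its speed limit or range.

## Robot

A 6-joint arm with a two-finger parallel gripper is mounted at the origin on the work surface. World frame = base frame: x ahead of the robot, y to its left, z up, the work surface at z = 0. Lengths are in m, angles in rad, forces in N, time in s.
With the tool pointing down it reaches from about 0.35 to 0.975 m from the base axis. Payload 7.1 kg.
Tool frame: the origin (TCP) lies between the finger pads; the fingertips stand ahead of it and the grasp point (between the pads) lies 2 mm behind it (bot.nose_length is the z of the fingertips in the tool frame, in m); z points along the fingers, y is the line along which they close (so a half turn about z gives the same grasp; the last joint's range is limited). The gripper opens to 88 mm and grips with 3 to 60 N. Pads are 20 mm wide; open, the fingers measure 115 mm over their backs; the gripper's body (75 mm by 178 mm) begins 61 mm behind the grasp point.
Start: joints at [-0.019, 0.423, 1.63, -0, 1.089, -0.019], TCP at [0.625, 0, 0.24] pointing down, gripper open.
Joint ranges: [-3, 3], [-0.9, 2.11], [0.09, 2.58], [-1.31, 4.45], [0.11, 2.69], [-2.54, 2.54]. Speed limits (rad/s): [2.39, 2.39, 3.01, 3.14, 3.14, 3.14].

## Interface

Orientations are given as a unit quaternion [w, x, y, z].
In Python, from station import bot, cams gives the robot as it stands.
- The arm moves only by the tool step_arm, never from a script. Its argument "steps" is a list of rows, each an object of numbers: "dx", "dy", "dz": the shift along the tool's x, y, z in cm; "ax", "ay", "az": the turn, a rotation vector about the tool's x, y, z in rad; "hand": the finger opening in cm, from 0 to 8.78. A call has 1 to 20 rows; each row is the pose to reach, as a shift and turn from the pose commanded when the call began, along the tool's axes at that moment; what a row does not reach only later rows make up. A row lasts 1/12 s, in which the tool goes at most 41.7 mm and 7.16 degrees, less where a joint would pass 70% of its speed; a pose out of reach is approached as far as the arm can. A call with a gripper value outside its range is refused whole. The fingers move at their own pace and stop on an object; the grip force is fixed at half the most. Time passes only in rows, so rows that repeat a pose let the fingers close. It gives the time, the measured TCP pose, the force, the opening and the grip force at its end, in the units of the state.
- bot.get_state(): the state, without advancing time (a new reading comes with each control period).
- cams.capture(name): name is "scene" or "side" or "wrist"; returns a dict with "frame" (420x560x3 uint8, red, green, blue), "depth" (420x560 float32, m along the optical axis (not along the pixel's ray), 0 where there is no reading), "intrinsics" (3x3 intrinsics, pixels), "T" (4x4, takes a point from camera to world coordinates). Camera axes: x right, y up, looking along -z (the intrinsics and any distortion apply to the point x, -y, -z); pixel columns grow to the right and rows downward; lengths in m; the calibration is good to about 2 mm. A picture is of the moment at which its call begins.
- bot.job_done(): hands the job in; it is judged then, once.
The state is a dict: "t": time; "joint_positions": joint angles; "dq": joint speeds; "tau": joint torques, N m; "tool_pos": TCP position; "orientation": TCP orientation; "contact_force": force on the tool from outside, world axes, zero at the start; "wrist_torque": the same for the moment, N m; "finger_gap": opening from 0.0 (shut) to 1.0 (fully open); "gripper_force": force on a finger pad.
Only numpy, scipy, OpenCV 4.12 (cv2) and the standard library are available. Lean on these libraries where they do the work, as an engineer would, in place of code of your own. Each camera call takes 0.05 s, during which the arm holds its last target. There are 200 camera calls.

## Working session

There is one attempt and no reset: what is moved stays moved. The work goes in short steps, Python scripts to look and compute and a tool call to move; the robot and the scene stay as the last step left them, time stands still between calls to the robot, and variables do not carry over. Pictures are saved under pics/ and viewed, at most 14 in all, crops included, and the job is handed in when it is done.

Besides the shell and the picture viewer there is one more tool, called after "Emit:" as name(argument=value, ...), one argument or row to a line, values as JSON. step_arm: Moves the arm, as the interface text tells. Its arguments: {"type":"object","properties":{"steps":{"type":"array"}},"required":["steps"]}

```bash
mkdir -p pics; cat > h.py <<'E'
import numpy as np,cv2
from station import bot,cams
def pts(c):
    K=c["intrinsics"];d=c["depth"];v,u=np.mgrid[:d.shape[0],:d.shape[1]]
    P=np.stack([(u-K[0,2])/K[0,0]*d,-(v-K[1,2])/K[1,1]*d,-d],-1)
    return P@c["T"][:3,:3].T+c["T"][:3,3]
E
python3 - <<'E'
from h import *
s=bot.get_state();print(s,bot.nose_length)
for n in("scene","side"):
    c=cams.capture(n);cv2.imwrite(f"pics/{n}0.png",c["frame"][...,::-1]);np.savez(f"{n}0.npz",**c);print(n,c["T"].round(3).tolist(),c["intrinsics"].tolist())
E
```

```text
{'t': 0.0, 'joint_positions': array([-1.90069903e-02,  4.23812042e-01,  1.63068184e+00,  7.16973687e-06,
        1.08859171e+00, -1.90004753e-02]), 'dq': array([-5.40725789e-05, -8.93583245e-04, -3.22323657e-04, -5.53661687e-04,
       -2.97971863e-04,  9.47825892e-04]), 'tau': array([ 1.28069914e-03, -5.44622147e+01, -2.73670936e+01,  6.42951974e-02,
        2.27214623e-02, -1.51321510e-04]), 'tool_pos': array([6.24475902e-01, 3.31721865e-05, 2.38922861e-01]), 'orientation': array([-5.39971780e-04,  7.07110065e-01,  7.07103104e-01, -5.15422198e-04]), 'contact_force': array([1.2720893 , 0.24092413, 0.69462965]), 'wrist_torque': array([ 0.01367897,  0.02540069, -0.00583351]), 'gripper_force': 0.0, 'finger_gap': 1.002945942480525} 0.017
scene [[-0.773, -0.52, 0.364, 0.868], [0.635, -0.632, 0.445, 0.411], [-0.001, 0.575, 0.818, 0.829], [0.0, 0.0, 0.0, 1.0]] [[478.243619618554, 0.0, 291.9512480864595], [0.0, 478.243619618554, 209.0977912299697], [0.0, 0.0, 1.0]]
side [[0.992, 0.086, -0.087, 0.462], [-0.122, 0.691, -0.713, -0.628], [-0.001, 0.718, 0.696, 0.631], [0.0, 0.0, 0.0, 1.0]] [[396.21478735250446, 0.0, 278.6552326277198], [0.0, 396.21478735250446, 211.31043112151275], [0.0, 0.0, 1.0]]
```

View pics/scene0.png

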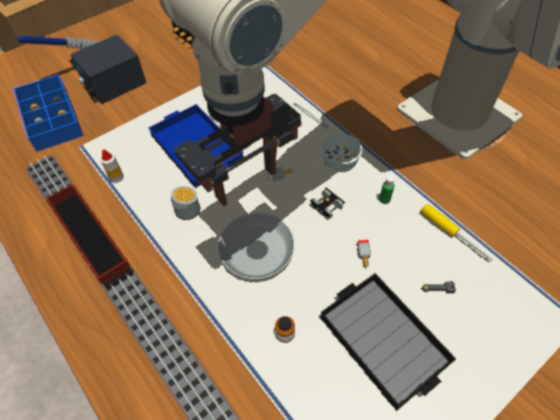

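View pics/side0.png

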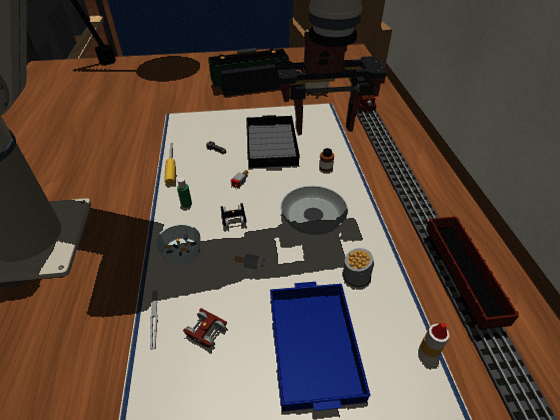

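```bash
cat >> h.py <<'E'
def ortho(c,z,x0,x1,y0,y1,s):
    # picture of plane z: column = (y1-y)*s, row = (x1-x)*s  (x up, y left)
    W,H=int((y1-y0)*s),int((x1-x0)*s);r,q=np.mgrid[:H,:W]
    P=np.stack([x1-r/s,y1-q/s,np.full(r.shape,z)],-1)
    p=(P-c["T"][:3,3])@c["T"][:3,:3];K=c["intrinsics"];d=-p[...,2]
    u=(K[0,0]*p[...,0]/d+K[0,2]).astype(np.float32);v=(K[1,1]*-p[...,1]/d+K[1,2]).astype(np.float32)
    return cv2.remap(c["frame"],u,v,cv2.INTER_CUBIC)[...,::-1]
E
python3 - <<'E'
from h import *
c=dict(np.load("side0.npz"));P=pts(c)
for n,u,v in [("black truck",233,215),("brown",206,328),("redm",239,178),("coup",216,147),("whm",252,260),("blue",318,345),("blk",272,140),("dish",314,212),("tip",359,260),("flux",327,155)]:
    print(n,P[v,u].round(3))
im=ortho(c,.01,.28,.86,-.40,.36,1000)
cv2.imwrite("pics/ortho.png",im)
w=cams.capture("wrist");print(w["T"].round(3).tolist(),w["intrinsics"].round(1).tolist());cv2.imwrite("pics/w0.png",w["frame"][...,::-1]);np.savez("w0.npz",**w)
E
```

```text
black truck [ 0.437 -0.003  0.022]
brown [ 0.381 -0.272  0.025]
redm [0.457 0.125 0.021]
coup [0.402 0.276 0.011]
whm [ 0.469 -0.132  0.021]
blue [ 0.567 -0.315  0.004]
blk [0.557 0.299 0.006]
dish [0.619 0.    0.006]
tip [ 0.666 -0.184  0.055]
flux [0.678 0.153 0.049]
[[1.0, -0.001, 0.003, 0.624], [-0.0, 0.954, 0.299, 0.082], [-0.003, -0.299, 0.954, 0.384], [0.0, 0.0, 0.0, 1.0]] [[346.6, 0.0, 273.6], [0.0, 346.6, 216.2], [0.0, 0.0, 1.0]]
```

View pics/ortho.png

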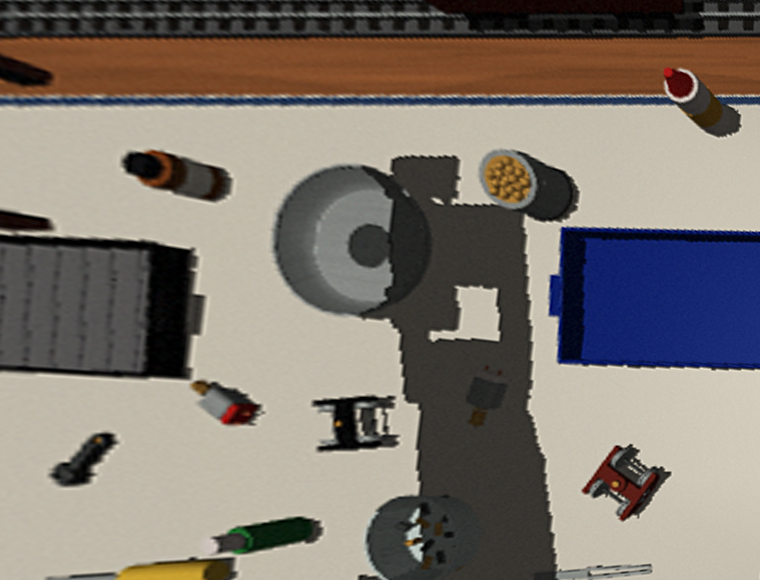

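View pics/w0.png

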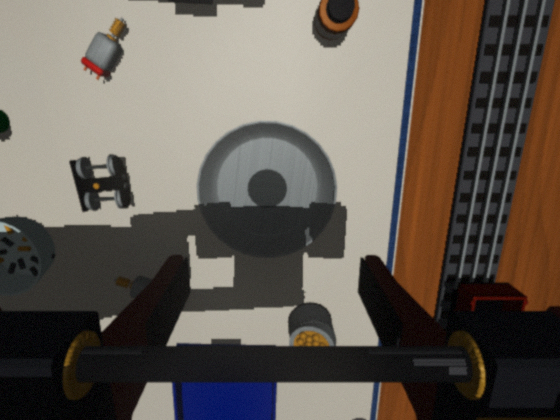

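```bash
cat > pose.py <<'E'
from h import *
A=[pts(dict(np.load(f))).reshape(-1,3) for f in("side0.npz","scene0.npz","w0.npz")]
P=np.vstack(A[:2])
H=np.full((900,900),0.)
def rep(n,x,y,r,zmin,zmax=.07):
    m=(np.hypot(P[:,0]-x,P[:,1]-y)<r)&(P[:,2]>zmin)&(P[:,2]<zmax);Q=P[m]
    (cx,cy),(w,h),a=cv2.minAreaRect((Q[:,:2]*1000).astype(np.float32))
    print(n,len(Q),"rect",round(cx),round(cy),"wh",round(w),round(h),"ang",round(a,1),"mean",(Q[:,:2].mean(0)*1000).round(),"ztop",round(np.percentile(Q[:,2],98)*1000))
if __name__=="__main__":
    for n,x,y,r in [("black",.437,-.003,.05),("brown",.381,-.272,.05),("redm",.457,.125,.05),("coup",.402,.276,.045),("whm",.469,-.132,.05)]:
        for z in(.006,.014): 
            try: rep(n,x,y,r,z)
            except Exception as e: print(n,z,"none")
    for n,a in(("side",A[0]),("scene",A[1])):
        m=(a[:,0]>.3)&(a[:,0]<.8)&(abs(a[:,1])<.3);print(n,"mat z",np.median(a[m][:,2]))
    rep("blue",.567,-.31,.14,.026,.034);rep("blk",.557,.30,.14,.026,.034);rep("dish",.615,-.0,.09,.022,.03)
    rep("tip",.666,-.184,.05,.045,.065);rep("flux",.68,.153,.04,.04,.06)
E
python3 pose.py
```

```text
black 841 rect 439 4 wh 55 64 ang 3.0 mean [440.   2.] ztop 26
black 705 rect 439 4 wh 56 61 ang 6.4 mean [439.   2.] ztop 27
brown 782 rect 379 -267 wh 51 60 ang 53.8 mean [ 379. -269.] ztop 26
brown 654 rect 379 -267 wh 51 59 ang 53.6 mean [ 379. -268.] ztop 26
redm 442 rect 460 137 wh 63 26 ang 53.0 mean [460. 133.] ztop 22
redm 319 rect 461 138 wh 58 26 ang 51.9 mean [458. 132.] ztop 22
coup 338 rect 402 278 wh 24 64 ang 51.1 mean [401. 281.] ztop 16
coup 40 rect 387 291 wh 21 16 ang 53.8 mean [387. 290.] ztop 17
whm 459 rect 464 -125 wh 26 62 ang 69.8 mean [ 467. -127.] ztop 22
whm 309 rect 463 -125 wh 26 56 ang 70.8 mean [ 469. -128.] ztop 22
side mat z 0.0013199445662412934
scene mat z 0.001250382567587749
blue 1782 rect 572 -312 wh 231 158 ang 88.6 mean [ 561. -335.] ztop 31
blk 1457 rect 554 285 wh 226 136 ang 87.3 mean [556. 288.] ztop 31
dish 816 rect 617 -6 wh 149 150 ang 0.6 mean [616.  -6.] ztop 28
tip 915 rect 672 -179 wh 51 56 ang 10.8 mean [ 671. -179.] ztop 58
flux 409 rect 681 162 wh 37 34 ang 20.1 mean [682. 163.] ztop 55
```

```bash
python3 - <<'E'
from h import *
P=pts(dict(np.load("side0.npz"))).reshape(-1,3)
for n,(x0,x1,y0,y1) in {"blue":(.45,.72,-.46,-.17),"blk":(.45,.66,.14,.45)}.items():
    m=(P[:,0]>x0)&(P[:,0]<x1)&(P[:,1]>y0)&(P[:,1]<y1)&(P[:,2]>.027)&(P[:,2]<.034);Q=P[m]*1000
    print(n,m.sum(),cv2.minAreaRect(Q[:,:2].astype(np.float32)),np.percentile(Q,[1,99],axis=0).round())
    m2=(P[:,0]>x0)&(P[:,0]<x1)&(P[:,1]>y0)&(P[:,1]<y1)&(P[:,2]>.003)&(P[:,2]<.012)
    im=np.zeros((330,330),np.uint8);ix=((P[m]-[x0,y0,0])*1000).astype(int);im[ix[:,0],ix[:,1]]=255
    cv2.imwrite(f"pics/rim_{n}.png",im[::-1,::-1])
c=dict(np.load("w0.npz"))
cv2.imwrite("pics/rims.png",np.hstack([cv2.imread("pics/rim_blue.png"),cv2.imread("pics/rim_blk.png")]))
E
```

```text
blue 1243 ((566.0578002929688, -292.4366149902344), (274.0016784667969, 180.4877471923828), 72.33750915527344) [[ 492. -424.   27.]
 [ 676. -192.   33.]]
blk 288 ((552.1248779296875, 283.37567138671875), (223.7831573486328, 132.91941833496094), 87.45991516113281) [[483. 173.  27.]
 [621. 391.  32.]]
```

View pics/rims.png

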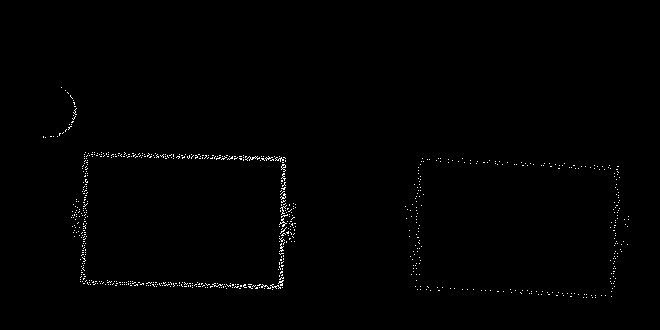

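Emit:
step_arm(
  steps=[
    {"dx": -26.7, "dy": -24.6, "dz": 12, "az": -0.94, "hand": 8.7},
    {"dx": -26.7, "dy": -24.6, "dz": 12, "az": -0.94, "hand": 8.7},
    {"dx": -26.7, "dy": -24.6, "dz": 12, "az": -0.94, "hand": 8.7},
    {"dx": -26.7, "dy": -24.6, "dz": 12, "az": -0.94, "hand": 8.7},
    {"dx": -26.7, "dy": -24.6, "dz": 12, "az": -0.94, "hand": 8.7},
    {"dx": -26.7, "dy": -24.6, "dz": 12, "az": -0.94, "hand": 8.7},
    {"dx": -26.7, "dy": -24.6, "dz": 12, "az": -0.94, "hand": 8.7},
    {"dx": -26.7, "dy": -24.6, "dz": 12, "az": -0.94, "hand": 8.7},
    {"dx": -26.7, "dy": -24.6, "dz": 12, "az": -0.94, "hand": 8.7},
    {"dx": -26.7, "dy": -24.6, "dz": 12, "az": -0.94, "hand": 8.7},
    {"dx": -26.7, "dy": -24.6, "dz": 12, "az": -0.94, "hand": 8.7},
    {"dx": -26.7, "dy": -24.6, "dz": 12, "az": -0.94, "hand": 8.7},
  ],
)

```text
invalid input at $.steps[0]: expected keys dx, dy, dz, ax, ay, az, hand
```

```bash
python3 - <<'E'
from h import *
w=cams.capture("wrist");P=pts(w).reshape(-1,3)
s=cams.capture("scene");np.savez("scene1.npz",**s);S=pts(s).reshape(-1,3)
m=(P[:,0]>.32)&(P[:,0]<.44)&(P[:,1]>-.33)&(P[:,1]<-.2)&(P[:,2]>.008)&(P[:,2]<.035)
print(m.sum(),cv2.minAreaRect((P[m][:,:2]*1000).astype(np.float32)) if m.sum()>4 else 0)
cv2.imwrite("pics/w1.png",np.hstack([w["frame"][...,::-1]]))
A=np.vstack([S]+[pts(dict(np.load(f))).reshape(-1,3) for f in("side0.npz","w0.npz")])
for n,x,y in(("black",.439,.003),("redm",.46,.135),("coup",.402,.278),("whm",.465,-.125)):
  for z in(.006,.012):
    m=(np.hypot(A[:,0]-x,A[:,1]-y)<.045)&(A[:,2]>z)&(A[:,2]<.035)
    print(n,[np.round(q) for q in cv2.minAreaRect((A[m][:,:2]*1000).astype(np.float32))])
E
```

```text
0 0
black [array([438.,   3.]), array([56., 62.]), np.float64(6.0)]
black [array([438.,   4.]), array([55., 62.]), np.float64(5.0)]
redm [array([461., 137.]), array([63., 26.]), np.float64(53.0)]
redm [array([460., 137.]), array([62., 26.]), np.float64(52.0)]
coup [array([404., 280.]), array([24., 63.]), np.float64(58.0)]
coup [array([402., 284.]), array([23., 52.]), np.float64(65.0)]
whm [array([ 463., -125.]), array([26., 65.]), np.float64(69.0)]
whm [array([ 464., -126.]), array([26., 62.]), np.float64(69.0)]
```

View pics/w1.png

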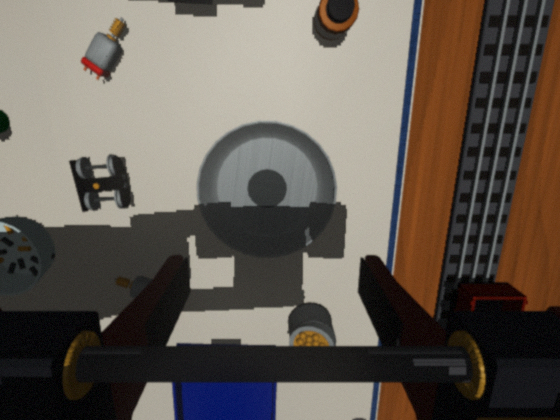

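Emit:
step_arm(
  steps=[
    {"dx": -26.7, "dy": -24.6, "dz": 12, "ax": 0, "ay": 0, "az": -0.94, "hand": 8.7},
    {"dx": -26.7, "dy": -24.6, "dz": 12, "ax": 0, "ay": 0, "az": -0.94, "hand": 8.7},
    {"dx": -26.7, "dy": -24.6, "dz": 12, "ax": 0, "ay": 0, "az": -0.94, "hand": 8.7},
    {"dx": -26.7, "dy": -24.6, "dz": 12, "ax": 0, "ay": 0, "az": -0.94, "hand": 8.7},
    {"dx": -26.7, "dy": -24.6, "dz": 12, "ax": 0, "ay": 0, "az": -0.94, "hand": 8.7},
    {"dx": -26.7, "dy": -24.6, "dz": 12, "ax": 0, "ay": 0, "az": -0.94, "hand": 8.7},
    {"dx": -26.7, "dy": -24.6, "dz": 12, "ax": 0, "ay": 0, "az": -0.94, "hand": 8.7},
    {"dx": -26.7, "dy": -24.6, "dz": 12, "ax": 0, "ay": 0, "az": -0.94, "hand": 8.7},
    {"dx": -26.7, "dy": -24.6, "dz": 12, "ax": 0, "ay": 0, "az": -0.94, "hand": 8.7},
    {"dx": -26.7, "dy": -24.6, "dz": 12, "ax": 0, "ay": 0, "az": -0.94, "hand": 8.7},
    {"dx": -26.7, "dy": -24.6, "dz": 12, "ax": 0, "ay": 0, "az": -0.94, "hand": 8.7},
    {"dx": -26.7, "dy": -24.6, "dz": 12, "ax": 0, "ay": 0, "az": -0.94, "hand": 8.7},
  ],
)

```text
t: 1.25
tool_pos: [0.3785, -0.2674, 0.1195]
orientation: [-0.0, 0.311, 0.95, 0.0]
contact_force: [0.8, -0.4, 1.0]
finger_gap: 0.991
gripper_force: 0.0
```

```bash
python3 - <<'E'
from h import *
w=cams.capture("wrist");P=pts(w).reshape(-1,3)
m=(P[:,0]>.32)&(P[:,0]<.44)&(P[:,1]>-.33)&(P[:,1]<-.2)&(P[:,2]>.008)&(P[:,2]<.035)
print(m.sum(),cv2.minAreaRect((P[m][:,:2]*1000).astype(np.float32)) if m.sum()>4 else 0)
s=cams.capture("scene");np.savez("scene1.npz",**s)
cv2.imwrite("pics/w2.png",w["frame"][...,::-1])
E
```

```text
3476 ((377.4849548339844, -265.7290344238281), (51.083656311035156, 59.53261947631836), 53.84115219116211)
```

View pics/w2.png

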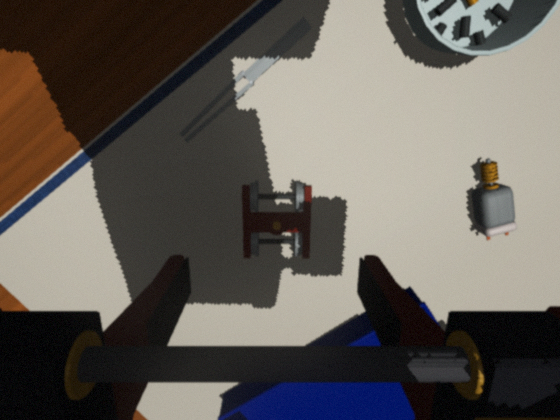

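Emit:
step_arm(
  steps=[
    {"dx": 0, "dy": 0, "dz": 3, "ax": 0, "ay": 0, "az": 0, "hand": 8.7},
    {"dx": 0, "dy": 0, "dz": 6, "ax": 0, "ay": 0, "az": 0, "hand": 8.7},
    {"dx": 0, "dy": 0, "dz": 8, "ax": 0, "ay": 0, "az": 0, "hand": 8.7},
    {"dx": 0, "dy": 0, "dz": 9.2, "ax": 0, "ay": 0, "az": 0, "hand": 8.7},
    {"dx": 0, "dy": 0, "dz": 9.9, "ax": 0, "ay": 0, "az": 0, "hand": 8.7},
    {"dx": 0, "dy": 0, "dz": 9.9, "ax": 0, "ay": 0, "az": 0, "hand": 8.7},
    {"dx": 0, "dy": 0, "dz": 9.9, "ax": 0, "ay": 0, "az": 0, "hand": 6.5},
    {"dx": 0, "dy": 0, "dz": 9.9, "ax": 0, "ay": 0, "az": 0, "hand": 6},
    {"dx": 0, "dy": 0, "dz": 9.9, "ax": 0, "ay": 0, "az": 0, "hand": 4},
    {"dx": 0, "dy": 0, "dz": 9.9, "ax": 0, "ay": 0, "az": 0, "hand": 4},
    {"dx": 0, "dy": 0, "dz": 9.9, "ax": 0, "ay": 0, "az": 0, "hand": 4},
    {"dx": 0, "dy": 0, "dz": 9.9, "ax": 0, "ay": 0, "az": 0, "hand": 4},
    {"dx": 0, "dy": 0, "dz": 9.9, "ax": 0, "ay": 0, "az": 0, "hand": 4},
  ],
)

```text
t: 2.43
tool_pos: [0.3791, -0.2672, 0.021]
orientation: [0.0, 0.31, 0.951, -0.0]
contact_force: [-0.6, 1.1, 4.1]
finger_gap: 0.569
gripper_force: 30.0
```

Emit:
step_arm(
  steps=[
    {"dx": 0, "dy": 0, "dz": -1.5, "ax": 0, "ay": 0, "az": 0, "hand": 4},
    {"dx": 0, "dy": 0, "dz": -4, "ax": 0, "ay": 0, "az": 0, "hand": 4},
    {"dx": -1, "dy": 0.2, "dz": -7, "ax": 0, "ay": 0, "az": 0.05, "hand": 4},
    {"dx": -3, "dy": 0.5, "dz": -8, "ax": 0, "ay": 0, "az": 0.15, "hand": 4},
    {"dx": -6, "dy": 1, "dz": -8, "ax": 0, "ay": 0, "az": 0.26, "hand": 4},
    {"dx": -9, "dy": 1.4, "dz": -8, "ax": 0, "ay": 0, "az": 0.38, "hand": 4},
    {"dx": -12, "dy": 1.9, "dz": -8, "ax": 0, "ay": 0, "az": 0.5, "hand": 4},
    {"dx": -15, "dy": 2.3, "dz": -8, "ax": 0, "ay": 0, "az": 0.62, "hand": 4},
    {"dx": -18, "dy": 2.8, "dz": -8, "ax": 0, "ay": 0, "az": 0.74, "hand": 4},
    {"dx": -19.3, "dy": 3, "dz": -8, "ax": 0, "ay": 0, "az": 0.86, "hand": 4},
    {"dx": -19.8, "dy": 3.1, "dz": -8, "ax": 0, "ay": 0, "az": 0.96, "hand": 4},
    {"dx": -19.8, "dy": 3.1, "dz": -8, "ax": 0, "ay": 0, "az": 0.96, "hand": 4},
    {"dx": -19.8, "dy": 3.1, "dz": -8, "ax": 0, "ay": 0, "az": 0.96, "hand": 4},
  ],
)

```text
t: 3.52
tool_pos: [0.5566, -0.3584, 0.1001]
orientation: [-0.001, 0.713, 0.701, -0.0]
contact_force: [-0.3, -0.5, -1.0]
finger_gap: 0.561
gripper_force: 30.0
```

Emit:
step_arm(
  steps=[
    {"dx": 0, "dy": 0, "dz": 2, "ax": 0, "ay": 0, "az": 0, "hand": 4},
    {"dx": 0, "dy": 0, "dz": 4.5, "ax": 0, "ay": 0, "az": 0, "hand": 4},
    {"dx": 0, "dy": 0, "dz": 6, "ax": 0, "ay": 0, "az": 0, "hand": 4},
    {"dx": 0, "dy": 0, "dz": 7, "ax": 0, "ay": 0, "az": 0, "hand": 4},
    {"dx": 0, "dy": 0, "dz": 7.3, "ax": 0, "ay": 0, "az": 0, "hand": 4},
    {"dx": 0, "dy": 0, "dz": 7.5, "ax": 0, "ay": 0, "az": 0, "hand": 4},
    {"dx": 0, "dy": 0, "dz": 7.5, "ax": 0, "ay": 0, "az": 0, "hand": 4},
    {"dx": 0, "dy": 0, "dz": 7.5, "ax": 0, "ay": 0, "az": 0, "hand": 4},
  ],
)

```text
t: 4.18
tool_pos: [0.5577, -0.3591, 0.0266]
orientation: [0.001, 0.714, 0.7, 0.0]
contact_force: [-0.0, -0.7, -0.6]
finger_gap: 0.571
gripper_force: 30.0
```

Emit:
step_arm(
  steps=[
    {"dx": 0, "dy": 0, "dz": 0.1, "ax": 0, "ay": 0, "az": 0, "hand": 4},
    {"dx": 0, "dy": 0, "dz": 0.1, "ax": 0, "ay": 0, "az": 0, "hand": 7},
    {"dx": 0, "dy": 0, "dz": 0.1, "ax": 0, "ay": 0, "az": 0, "hand": 7},
    {"dx": 0, "dy": 0, "dz": 0.1, "ax": 0, "ay": 0, "az": 0, "hand": 7},
    {"dx": 0, "dy": 0, "dz": 0.1, "ax": 0, "ay": 0, "az": 0, "hand": 7},
    {"dx": 0, "dy": 0, "dz": -2, "ax": 0, "ay": 0, "az": 0, "hand": 7},
    {"dx": 0, "dy": 0, "dz": -5, "ax": 0, "ay": 0, "az": 0, "hand": 8.7},
    {"dx": 0, "dy": 0, "dz": -9, "ax": 0, "ay": 0, "az": 0, "hand": 8.7},
    {"dx": 36, "dy": -12.6, "dz": -9.5, "ax": 0, "ay": 0, "az": -0.12, "hand": 8.7},
    {"dx": 36, "dy": -12.6, "dz": -9.5, "ax": 0, "ay": 0, "az": -0.12, "hand": 8.7},
    {"dx": 36, "dy": -12.6, "dz": -9.5, "ax": 0, "ay": 0, "az": -0.12, "hand": 8.7},
    {"dx": 36, "dy": -12.6, "dz": -9.5, "ax": 0, "ay": 0, "az": -0.12, "hand": 8.7},
    {"dx": 36, "dy": -12.6, "dz": -9.5, "ax": 0, "ay": 0, "az": -0.12, "hand": 8.7},
    {"dx": 36, "dy": -12.6, "dz": -9.5, "ax": 0, "ay": 0, "az": -0.12, "hand": 8.7},
    {"dx": 36, "dy": -12.6, "dz": -9.5, "ax": 0, "ay": 0, "az": -0.12, "hand": 8.7},
    {"dx": 36, "dy": -12.6, "dz": -9.5, "ax": 0, "ay": 0, "az": -0.12, "hand": 8.7},
    {"dx": 36, "dy": -12.6, "dz": -9.5, "ax": 0, "ay": 0, "az": -0.12, "hand": 8.7},
    {"dx": 36, "dy": -12.6, "dz": -9.5, "ax": 0, "ay": 0, "az": -0.12, "hand": 8.7},
    {"dx": 36, "dy": -12.6, "dz": -9.5, "ax": 0, "ay": 0, "az": -0.12, "hand": 8.7},
    {"dx": 36, "dy": -12.6, "dz": -9.5, "ax": 0, "ay": 0, "az": -0.12, "hand": 8.7},
  ],
)

```text
t: 5.85
tool_pos: [0.439, 0.0038, 0.121]
orientation: [0.001, 0.67, 0.742, 0.0]
contact_force: [0.1, -0.0, -0.6]
finger_gap: 0.989
gripper_force: 0.0
```

```bash
cat >> h.py <<'E'
def near(x,y,zmin=.008,zmax=.035,r=.045,name="wrist"):
    w=cams.capture(name);P=pts(w).reshape(-1,3)
    m=(np.hypot(P[:,0]-x,P[:,1]-y)<r)&(P[:,2]>zmin)&(P[:,2]<zmax)
    print(m.sum(),[np.round(q,1) for q in cv2.minAreaRect((P[m][:,:2]*1000).astype(np.float32))]);return w
E
python3 - <<'E'
from h import *
w=near(.4385,.0035);near(.558,-.359,.008,.04,.05,"scene");cv2.imwrite("pics/w3.png",w["frame"][...,::-1])
E
```

```text
3425 [array([436.1,   4.2]), array([51.1, 59.5]), np.float64(5.5)]
361 [array([ 563.2, -369. ]), array([81. , 60.4]), np.float64(84.2)]
```

View pics/w3.png

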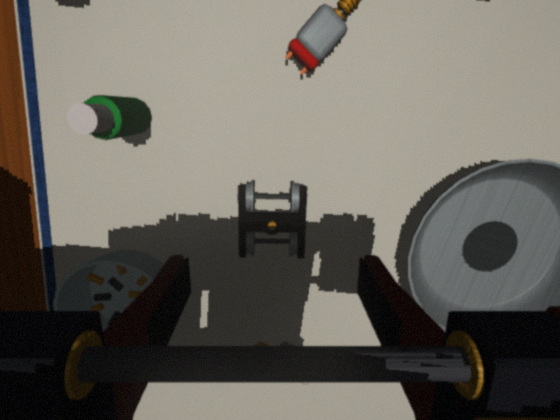

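Emit:
step_arm(
  steps=[
    {"dx": 0, "dy": -0.2, "dz": 3, "ax": 0, "ay": 0, "az": 0, "hand": 8.7},
    {"dx": 0, "dy": -0.2, "dz": 6, "ax": 0, "ay": 0, "az": 0, "hand": 8.7},
    {"dx": 0, "dy": -0.2, "dz": 8, "ax": 0, "ay": 0, "az": 0, "hand": 8.7},
    {"dx": 0, "dy": -0.2, "dz": 9.3, "ax": 0, "ay": 0, "az": 0, "hand": 8.7},
    {"dx": 0, "dy": -0.2, "dz": 10, "ax": 0, "ay": 0, "az": 0, "hand": 8.7},
    {"dx": 0, "dy": -0.2, "dz": 10, "ax": 0, "ay": 0, "az": 0, "hand": 8.7},
    {"dx": 0, "dy": -0.2, "dz": 10, "ax": 0, "ay": 0, "az": 0, "hand": 6.5},
    {"dx": 0, "dy": -0.2, "dz": 10, "ax": 0, "ay": 0, "az": 0, "hand": 6},
    {"dx": 0, "dy": -0.2, "dz": 10, "ax": 0, "ay": 0, "az": 0, "hand": 4},
    {"dx": 0, "dy": -0.2, "dz": 10, "ax": 0, "ay": 0, "az": 0, "hand": 4},
    {"dx": 0, "dy": -0.2, "dz": 10, "ax": 0, "ay": 0, "az": 0, "hand": 4},
    {"dx": 0, "dy": -0.2, "dz": 10, "ax": 0, "ay": 0, "az": 0, "hand": 4},
    {"dx": 0, "dy": -0.2, "dz": 10, "ax": 0, "ay": 0, "az": 0, "hand": 4},
    {"dx": 0, "dy": -0.2, "dz": 8.5, "ax": 0, "ay": 0, "az": 0, "hand": 4},
    {"dx": 0, "dy": -0.2, "dz": 6, "ax": 0, "ay": 0, "az": 0, "hand": 4},
    {"dx": 0, "dy": -0.2, "dz": 3, "ax": 0, "ay": 0, "az": 0, "hand": 4},
    {"dx": 0, "dy": -0.2, "dz": 1, "ax": 0, "ay": 0, "az": 0, "hand": 4},
    {"dx": 0, "dy": -0.2, "dz": 1, "ax": 0, "ay": 0, "az": 0, "hand": 4},
  ],
)

```text
t: 7.45
tool_pos: [0.4385, 0.0036, 0.1138]
orientation: [0.002, 0.671, 0.742, 0.002]
contact_force: [1.1, 0.5, -1.4]
finger_gap: 0.566
gripper_force: 30.0
```

Emit:
step_arm(
  steps=[
    {"dx": -2, "dy": 0.7, "dz": 0, "ax": 0, "ay": 0, "az": 0.02, "hand": 4},
    {"dx": -5, "dy": 1.7, "dz": 0, "ax": 0, "ay": 0, "az": 0.04, "hand": 4},
    {"dx": -8, "dy": 2.7, "dz": 0, "ax": 0, "ay": 0, "az": 0.06, "hand": 4},
    {"dx": -11, "dy": 3.7, "dz": 0, "ax": 0, "ay": 0, "az": 0.08, "hand": 4},
    {"dx": -14, "dy": 4.7, "dz": 0, "ax": 0, "ay": 0, "az": 0.1, "hand": 4},
    {"dx": -17, "dy": 5.7, "dz": 0, "ax": 0, "ay": 0, "az": 0.12, "hand": 4},
    {"dx": -20, "dy": 6.7, "dz": 0, "ax": 0, "ay": 0, "az": 0.12, "hand": 4},
    {"dx": -23, "dy": 7.7, "dz": 0, "ax": 0, "ay": 0, "az": 0.12, "hand": 4},
    {"dx": -26, "dy": 8.7, "dz": 0, "ax": 0, "ay": 0, "az": 0.12, "hand": 4},
    {"dx": -28, "dy": 9.4, "dz": 0, "ax": 0, "ay": 0, "az": 0.12, "hand": 4},
    {"dx": -28.3, "dy": 9.5, "dz": 0, "ax": 0, "ay": 0, "az": 0.12, "hand": 4},
    {"dx": -28.3, "dy": 9.5, "dz": 1, "ax": 0, "ay": 0, "az": 0.12, "hand": 4},
    {"dx": -28.3, "dy": 9.5, "dz": 3, "ax": 0, "ay": 0, "az": 0.12, "hand": 4},
    {"dx": -28.3, "dy": 9.5, "dz": 5, "ax": 0, "ay": 0, "az": 0.12, "hand": 4},
    {"dx": -28.3, "dy": 9.5, "dz": 7, "ax": 0, "ay": 0, "az": 0.12, "hand": 4},
    {"dx": -28.3, "dy": 9.5, "dz": 8, "ax": 0, "ay": 0, "az": 0.12, "hand": 4},
    {"dx": -28.3, "dy": 9.5, "dz": 8.4, "ax": 0, "ay": 0, "az": 0.12, "hand": 4},
    {"dx": -28.3, "dy": 9.5, "dz": 8.6, "ax": 0, "ay": 0, "az": 0.12, "hand": 4},
    {"dx": -28.3, "dy": 9.5, "dz": 8.6, "ax": 0, "ay": 0, "az": 0.12, "hand": 4},
    {"dx": -28.3, "dy": 9.5, "dz": 8.6, "ax": 0, "ay": 0, "az": 0.12, "hand": 4},
  ],
)

```text
t: 9.12
tool_pos: [0.5577, -0.2668, 0.025]
orientation: [-0.002, 0.714, 0.7, -0.0]
contact_force: [-3.6, 2.5, 6.5]
finger_gap: 0.566
gripper_force: 30.0
```

Emit:
step_arm(
  steps=[
    {"dx": 0, "dy": 0, "dz": 0, "ax": 0, "ay": 0, "az": 0, "hand": 7},
    {"dx": 0, "dy": 0, "dz": 0, "ax": 0, "ay": 0, "az": 0, "hand": 7},
    {"dx": 0, "dy": 0, "dz": 0, "ax": 0, "ay": 0, "az": 0, "hand": 7},
    {"dx": 0, "dy": 0, "dz": 0, "ax": 0, "ay": 0, "az": 0, "hand": 7},
    {"dx": 0, "dy": 0, "dz": -2, "ax": 0, "ay": 0, "az": 0, "hand": 7},
    {"dx": 0, "dy": 0, "dz": -5, "ax": 0, "ay": 0, "az": 0, "hand": 6},
    {"dx": 0, "dy": 0, "dz": -9, "ax": 0, "ay": 0, "az": 0, "hand": 6},
    {"dx": 13.9, "dy": -9, "dz": -9.6, "ax": 0, "ay": 0, "az": -1.235, "hand": 6},
    {"dx": 13.9, "dy": -9, "dz": -9.6, "ax": 0, "ay": 0, "az": -1.235, "hand": 6},
    {"dx": 13.9, "dy": -9, "dz": -9.6, "ax": 0, "ay": 0, "az": -1.235, "hand": 6},
    {"dx": 13.9, "dy": -9, "dz": -9.6, "ax": 0, "ay": 0, "az": -1.235, "hand": 6},
    {"dx": 13.9, "dy": -9, "dz": -9.6, "ax": 0, "ay": 0, "az": -1.235, "hand": 6},
    {"dx": 13.9, "dy": -9, "dz": -9.6, "ax": 0, "ay": 0, "az": -1.235, "hand": 6},
    {"dx": 13.9, "dy": -9, "dz": -9.6, "ax": 0, "ay": 0, "az": -1.235, "hand": 6},
    {"dx": 13.9, "dy": -9, "dz": -9.6, "ax": 0, "ay": 0, "az": -1.235, "hand": 6},
    {"dx": 13.9, "dy": -9, "dz": -9.6, "ax": 0, "ay": 0, "az": -1.235, "hand": 6},
    {"dx": 13.9, "dy": -9, "dz": -9.6, "ax": 0, "ay": 0, "az": -1.235, "hand": 6},
    {"dx": 13.9, "dy": -9, "dz": -9.6, "ax": 0, "ay": 0, "az": -1.235, "hand": 6},
    {"dx": 13.9, "dy": -9, "dz": -9.6, "ax": 0, "ay": 0, "az": -1.235, "hand": 6},
    {"dx": 13.9, "dy": -9, "dz": -9.6, "ax": 0, "ay": 0, "az": -1.235, "hand": 6},
  ],
)

```text
t: 10.78
tool_pos: [0.472, -0.1278, 0.1207]
orientation: [0.0, 0.179, 0.984, 0.0]
contact_force: [0.2, -0.7, 0.1]
finger_gap: 0.686
gripper_force: 0.0
```

```bash
python3 - <<'E'
from h import *
w=near(.466,-.126,.006);cv2.imwrite("pics/w4.png",w["frame"][...,::-1])
E
```

```text
1848 [array([ 461.6, -125.1]), array([23.8, 63. ]), np.float64(69.7)]
```

View pics/w4.png

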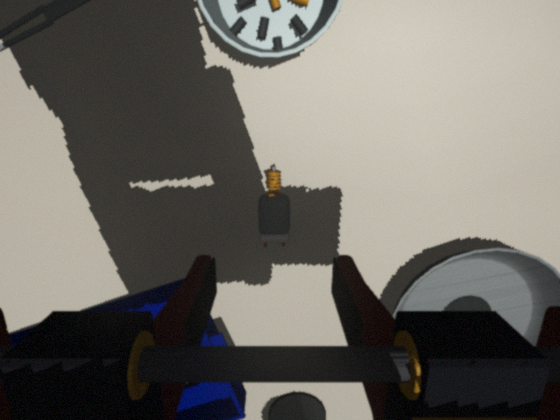

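Emit:
step_arm(
  steps=[
    {"dx": 0.2, "dy": 0, "dz": 3, "ax": 0, "ay": 0, "az": 0, "hand": 6},
    {"dx": 0.2, "dy": 0, "dz": 6, "ax": 0, "ay": 0, "az": 0, "hand": 6},
    {"dx": 0.2, "dy": 0, "dz": 8, "ax": 0, "ay": 0, "az": 0, "hand": 6},
    {"dx": 0.2, "dy": 0, "dz": 9.4, "ax": 0, "ay": 0, "az": 0, "hand": 6},
    {"dx": 0.2, "dy": 0, "dz": 10.1, "ax": 0, "ay": 0, "az": 0, "hand": 6},
    {"dx": 0.2, "dy": 0, "dz": 10.1, "ax": 0, "ay": 0, "az": 0, "hand": 6},
    {"dx": 0.2, "dy": 0, "dz": 10.1, "ax": 0, "ay": 0, "az": 0, "hand": 4},
    {"dx": 0.2, "dy": 0, "dz": 10.1, "ax": 0, "ay": 0, "az": 0, "hand": 3},
    {"dx": 0.2, "dy": 0, "dz": 10.1, "ax": 0, "ay": 0, "az": 0, "hand": 1},
    {"dx": 0.2, "dy": 0, "dz": 10.1, "ax": 0, "ay": 0, "az": 0, "hand": 1},
    {"dx": 0.2, "dy": 0, "dz": 10.1, "ax": 0, "ay": 0, "az": 0, "hand": 1},
    {"dx": 0.2, "dy": 0, "dz": 10.1, "ax": 0, "ay": 0, "az": 0, "hand": 1},
    {"dx": 0.2, "dy": 0, "dz": 10.1, "ax": 0, "ay": 0, "az": 0, "hand": 1},
    {"dx": 0.2, "dy": 0, "dz": 10.1, "ax": 0, "ay": 0, "az": 0, "hand": 1},
    {"dx": 0.2, "dy": 0, "dz": 8.5, "ax": 0, "ay": 0, "az": 0, "hand": 1},
    {"dx": 0.2, "dy": 0, "dz": 6, "ax": 0, "ay": 0, "az": 0, "hand": 1},
    {"dx": 0.2, "dy": 0, "dz": 3, "ax": 0, "ay": 0, "az": 0, "hand": 1},
    {"dx": 0.2, "dy": 0, "dz": 1, "ax": 0, "ay": 0, "az": 0, "hand": 1},
    {"dx": 0.2, "dy": 0, "dz": 1, "ax": 0, "ay": 0, "az": 0, "hand": 1},
  ],
)

```text
t: 12.42
tool_pos: [0.4723, -0.1278, 0.1141]
orientation: [0.003, 0.177, 0.984, -0.0]
contact_force: [0.5, 0.6, -0.8]
finger_gap: 0.27
gripper_force: 30.0
```

Emit:
step_arm(
  steps=[
    {"dx": 0.3, "dy": 2, "dz": 0, "ax": 0, "ay": 0, "az": 0.1, "hand": 1},
    {"dx": 0.7, "dy": 5, "dz": 0, "ax": 0, "ay": 0, "az": 0.22, "hand": 1},
    {"dx": 1.1, "dy": 8, "dz": 0, "ax": 0, "ay": 0, "az": 0.34, "hand": 1},
    {"dx": 1.5, "dy": 11, "dz": 0, "ax": 0, "ay": 0, "az": 0.46, "hand": 1},
    {"dx": 2, "dy": 14.5, "dz": 0, "ax": 0, "ay": 0, "az": 0.58, "hand": 1},
    {"dx": 2.5, "dy": 18, "dz": 0, "ax": 0, "ay": 0, "az": 0.7, "hand": 1},
    {"dx": 3, "dy": 21.5, "dz": 0, "ax": 0, "ay": 0, "az": 0.82, "hand": 1},
    {"dx": 3.5, "dy": 25, "dz": 0, "ax": 0, "ay": 0, "az": 0.94, "hand": 1},
    {"dx": 4, "dy": 28.5, "dz": 0, "ax": 0, "ay": 0, "az": 1.06, "hand": 1},
    {"dx": 4.5, "dy": 32, "dz": 0, "ax": 0, "ay": 0, "az": 1.16, "hand": 1},
    {"dx": 4.9, "dy": 35, "dz": 0, "ax": 0, "ay": 0, "az": 1.24, "hand": 1},
    {"dx": 5.05, "dy": 36.4, "dz": 0, "ax": 0, "ay": 0, "az": 1.255, "hand": 1},
    {"dx": 5.05, "dy": 36.4, "dz": 0, "ax": 0, "ay": 0, "az": 1.255, "hand": 1},
    {"dx": 5.05, "dy": 36.4, "dz": 0, "ax": 0, "ay": 0, "az": 1.255, "hand": 1},
  ],
)

```text
t: 13.58
tool_pos: [0.5487, 0.232, 0.1094]
orientation: [-0.0, 0.72, 0.694, -0.001]
contact_force: [-0.1, 0.7, -0.9]
finger_gap: 0.274
gripper_force: 30.0
```

Emit:
step_arm(
  steps=[
    {"dx": 0, "dy": 0, "dz": 2, "ax": 0, "ay": 0, "az": 0, "hand": 1},
    {"dx": 0, "dy": 0, "dz": 4.5, "ax": 0, "ay": 0, "az": 0, "hand": 1},
    {"dx": 0, "dy": 0, "dz": 6.5, "ax": 0, "ay": 0, "az": 0, "hand": 1},
    {"dx": 0, "dy": 0, "dz": 7.8, "ax": 0, "ay": 0, "az": 0, "hand": 1},
    {"dx": 0, "dy": 0, "dz": 8.3, "ax": 0, "ay": 0, "az": 0, "hand": 1},
    {"dx": 0, "dy": 0, "dz": 8.6, "ax": 0, "ay": 0, "az": 0, "hand": 1},
    {"dx": 0, "dy": 0, "dz": 8.7, "ax": 0, "ay": 0, "az": 0, "hand": 1},
    {"dx": 0, "dy": 0, "dz": 8.7, "ax": 0, "ay": 0, "az": 0, "hand": 1},
  ],
)

```text
t: 14.25
tool_pos: [0.5498, 0.2312, 0.0244]
orientation: [0.0, 0.721, 0.693, 0.0]
contact_force: [-0.4, 0.2, -1.0]
finger_gap: 0.271
gripper_force: 30.0
```

Emit:
step_arm(
  steps=[
    {"dx": 0, "dy": 0, "dz": 0.1, "ax": 0, "ay": 0, "az": 0, "hand": 1},
    {"dx": 0, "dy": 0, "dz": 0.1, "ax": 0, "ay": 0, "az": 0, "hand": 1},
    {"dx": 0, "dy": 0, "dz": 0.1, "ax": 0, "ay": 0, "az": 0, "hand": 5},
    {"dx": 0, "dy": 0, "dz": 0.1, "ax": 0, "ay": 0, "az": 0, "hand": 5},
    {"dx": 0, "dy": 0, "dz": 0.1, "ax": 0, "ay": 0, "az": 0, "hand": 5},
    {"dx": 0, "dy": 0, "dz": 0.1, "ax": 0, "ay": 0, "az": 0, "hand": 5},
    {"dx": 0, "dy": 0, "dz": -2, "ax": 0, "ay": 0, "az": 0, "hand": 5},
    {"dx": 0, "dy": 0, "dz": -5, "ax": 0, "ay": 0, "az": 0, "hand": 6},
    {"dx": 0, "dy": 0, "dz": -9, "ax": 0, "ay": 0, "az": 0, "hand": 6},
    {"dx": -10.6, "dy": -9, "dz": -9.7, "ax": 0, "ay": 0, "az": 0.61, "hand": 6},
    {"dx": -10.6, "dy": -9, "dz": -9.7, "ax": 0, "ay": 0, "az": 0.61, "hand": 6},
    {"dx": -10.6, "dy": -9, "dz": -9.7, "ax": 0, "ay": 0, "az": 0.61, "hand": 6},
    {"dx": -10.6, "dy": -9, "dz": -9.7, "ax": 0, "ay": 0, "az": 0.61, "hand": 6},
    {"dx": -10.6, "dy": -9, "dz": -9.7, "ax": 0, "ay": 0, "az": 0.61, "hand": 6},
    {"dx": -10.6, "dy": -9, "dz": -9.7, "ax": 0, "ay": 0, "az": 0.61, "hand": 6},
    {"dx": -10.6, "dy": -9, "dz": -9.7, "ax": 0, "ay": 0, "az": 0.61, "hand": 6},
    {"dx": -10.6, "dy": -9, "dz": -9.7, "ax": 0, "ay": 0, "az": 0.61, "hand": 6},
    {"dx": -10.6, "dy": -9, "dz": -9.7, "ax": 0, "ay": 0, "az": 0.61, "hand": 6},
  ],
)

```text
t: 15.75
tool_pos: [0.4559, 0.1298, 0.1206]
orientation: [0.0, 0.895, 0.446, 0.0]
contact_force: [-0.3, 0.3, -0.3]
finger_gap: 0.678
gripper_force: 0.0
```

```bash
python3 - <<'E'
from h import *
w=near(.460,.137,.006)
E
```

```text
1855 [array([459. , 138.7]), array([63.4, 23.7]), np.float64(52.6)]
```

Emit:
step_arm(
  steps=[
    {"dx": 0.1, "dy": -0.2, "dz": 3, "ax": 0, "ay": 0, "az": 0, "hand": 6},
    {"dx": 0.1, "dy": -0.2, "dz": 6, "ax": 0, "ay": 0, "az": 0, "hand": 6},
    {"dx": 0.1, "dy": -0.2, "dz": 8, "ax": 0, "ay": 0, "az": 0, "hand": 6},
    {"dx": 0.1, "dy": -0.2, "dz": 9.4, "ax": 0, "ay": 0, "az": 0, "hand": 6},
    {"dx": 0.1, "dy": -0.2, "dz": 10.1, "ax": 0, "ay": 0, "az": 0, "hand": 6},
    {"dx": 0.1, "dy": -0.2, "dz": 10.1, "ax": 0, "ay": 0, "az": 0, "hand": 6},
    {"dx": 0.1, "dy": -0.2, "dz": 10.1, "ax": 0, "ay": 0, "az": 0, "hand": 4},
    {"dx": 0.1, "dy": -0.2, "dz": 10.1, "ax": 0, "ay": 0, "az": 0, "hand": 3},
    {"dx": 0.1, "dy": -0.2, "dz": 10.1, "ax": 0, "ay": 0, "az": 0, "hand": 1},
    {"dx": 0.1, "dy": -0.2, "dz": 10.1, "ax": 0, "ay": 0, "az": 0, "hand": 1},
    {"dx": 0.1, "dy": -0.2, "dz": 10.1, "ax": 0, "ay": 0, "az": 0, "hand": 1},
    {"dx": 0.1, "dy": -0.2, "dz": 10.1, "ax": 0, "ay": 0, "az": 0, "hand": 1},
    {"dx": 0.1, "dy": -0.2, "dz": 10.1, "ax": 0, "ay": 0, "az": 0, "hand": 1},
    {"dx": 0.1, "dy": -0.2, "dz": 10.1, "ax": 0, "ay": 0, "az": 0, "hand": 1},
    {"dx": 0.1, "dy": -0.2, "dz": 8.5, "ax": 0, "ay": 0, "az": 0, "hand": 1},
    {"dx": 0.1, "dy": -0.2, "dz": 6, "ax": 0, "ay": 0, "az": 0, "hand": 1},
    {"dx": 0.1, "dy": -0.2, "dz": 3, "ax": 0, "ay": 0, "az": 0, "hand": 1},
    {"dx": 0.1, "dy": -0.2, "dz": 1, "ax": 0, "ay": 0, "az": 0, "hand": 1},
    {"dx": 0.1, "dy": -0.2, "dz": 1, "ax": 0, "ay": 0, "az": 0, "hand": 1},
  ],
)

```text
t: 17.38
tool_pos: [0.4565, 0.1319, 0.1139]
orientation: [0.001, 0.896, 0.444, 0.003]
contact_force: [0.6, 0.3, -0.6]
finger_gap: 0.27
gripper_force: 30.0
```

Emit:
step_arm(
  steps=[
    {"dx": 2, "dy": -0.3, "dz": 0, "ax": 0, "ay": 0, "az": -0.08, "hand": 1},
    {"dx": 5, "dy": -0.8, "dz": 0, "ax": 0, "ay": 0, "az": -0.18, "hand": 1},
    {"dx": 8, "dy": -1.3, "dz": 0, "ax": 0, "ay": 0, "az": -0.28, "hand": 1},
    {"dx": 11, "dy": -1.8, "dz": 0, "ax": 0, "ay": 0, "az": -0.38, "hand": 1},
    {"dx": 14, "dy": -2.4, "dz": 0, "ax": 0, "ay": 0, "az": -0.48, "hand": 1},
    {"dx": 17, "dy": -2.9, "dz": 0, "ax": 0, "ay": 0, "az": -0.58, "hand": 1},
    {"dx": 20, "dy": -3.4, "dz": 0, "ax": 0, "ay": 0, "az": -0.61, "hand": 1},
    {"dx": 21, "dy": -3.5, "dz": 0, "ax": 0, "ay": 0, "az": -0.61, "hand": 1},
    {"dx": 21, "dy": -3.5, "dz": 0, "ax": 0, "ay": 0, "az": -0.61, "hand": 1},
    {"dx": 21, "dy": -3.5, "dz": 1, "ax": 0, "ay": 0, "az": -0.61, "hand": 1},
    {"dx": 21, "dy": -3.5, "dz": 3, "ax": 0, "ay": 0, "az": -0.61, "hand": 1},
    {"dx": 21, "dy": -3.5, "dz": 5, "ax": 0, "ay": 0, "az": -0.61, "hand": 1},
    {"dx": 21, "dy": -3.5, "dz": 7, "ax": 0, "ay": 0, "az": -0.61, "hand": 1},
    {"dx": 21, "dy": -3.5, "dz": 8, "ax": 0, "ay": 0, "az": -0.61, "hand": 1},
    {"dx": 21, "dy": -3.5, "dz": 8.5, "ax": 0, "ay": 0, "az": -0.61, "hand": 1},
    {"dx": 21, "dy": -3.5, "dz": 8.7, "ax": 0, "ay": 0, "az": -0.61, "hand": 1},
    {"dx": 21, "dy": -3.5, "dz": 8.8, "ax": 0, "ay": 0, "az": -0.61, "hand": 1},
    {"dx": 21, "dy": -3.5, "dz": 8.8, "ax": 0, "ay": 0, "az": -0.61, "hand": 1},
    {"dx": 21, "dy": -3.5, "dz": 8.8, "ax": 0, "ay": 0, "az": -0.61, "hand": 1},
  ],
)

```text
t: 18.97
tool_pos: [0.5527, 0.3183, 0.0238]
orientation: [-0.0, 0.721, 0.692, -0.001]
contact_force: [-4.1, -3.5, 7.8]
finger_gap: 0.273
gripper_force: 30.0
```

Emit:
step_arm(
  steps=[
    {"dx": 0, "dy": 0, "dz": 0, "ax": 0, "ay": 0, "az": 0, "hand": 5},
    {"dx": 0, "dy": 0, "dz": 0, "ax": 0, "ay": 0, "az": 0, "hand": 5},
    {"dx": 0, "dy": 0, "dz": 0, "ax": 0, "ay": 0, "az": 0, "hand": 5},
    {"dx": 0, "dy": 0, "dz": 0, "ax": 0, "ay": 0, "az": 0, "hand": 5},
    {"dx": 0, "dy": 0, "dz": -2, "ax": 0, "ay": 0, "az": 0, "hand": 5},
    {"dx": 0, "dy": 0, "dz": -5, "ax": 0, "ay": 0, "az": 0, "hand": 4},
    {"dx": 0, "dy": 0, "dz": -9, "ax": 0, "ay": 0, "az": 0, "hand": 4},
    {"dx": -4.7, "dy": -14.9, "dz": -9.8, "ax": 0, "ay": 0, "az": -0.96, "hand": 4},
    {"dx": -4.7, "dy": -14.9, "dz": -9.8, "ax": 0, "ay": 0, "az": -0.96, "hand": 4},
    {"dx": -4.7, "dy": -14.9, "dz": -9.8, "ax": 0, "ay": 0, "az": -0.96, "hand": 4},
    {"dx": -4.7, "dy": -14.9, "dz": -9.8, "ax": 0, "ay": 0, "az": -0.96, "hand": 4},
    {"dx": -4.7, "dy": -14.9, "dz": -9.8, "ax": 0, "ay": 0, "az": -0.96, "hand": 4},
    {"dx": -4.7, "dy": -14.9, "dz": -9.8, "ax": 0, "ay": 0, "az": -0.96, "hand": 4},
    {"dx": -4.7, "dy": -14.9, "dz": -9.8, "ax": 0, "ay": 0, "az": -0.96, "hand": 4},
    {"dx": -4.7, "dy": -14.9, "dz": -9.8, "ax": 0, "ay": 0, "az": -0.96, "hand": 4},
    {"dx": -4.7, "dy": -14.9, "dz": -9.8, "ax": 0, "ay": 0, "az": -0.96, "hand": 4},
    {"dx": -4.7, "dy": -14.9, "dz": -9.8, "ax": 0, "ay": 0, "az": -0.96, "hand": 4},
  ],
)

```text
t: 20.38
tool_pos: [0.4029, 0.2788, 0.1207]
orientation: [0.0, 0.321, 0.947, 0.0]
contact_force: [0.3, 0.2, 0.5]
finger_gap: 0.461
gripper_force: 0.0
```

```bash
python3 - <<'E'
from h import *
w=near(.402,.280,.005);near(.402,.280,.010,.035,.018)
cv2.imwrite("pics/w5.png",w["frame"][...,::-1])
E
```

```text
1322 [array([401.9, 279.7]), array([20.3, 61. ]), np.float64(52.2)]
615 [array([399.9, 278.2]), array([18.7, 35.6]), np.float64(41.8)]
```

View pics/w5.png

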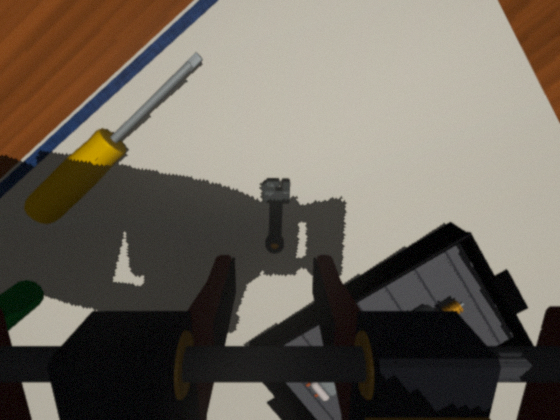

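Emit:
step_arm(
  steps=[
    {"dx": 0, "dy": 0, "dz": 3, "ax": 0, "ay": 0, "az": 0, "hand": 4},
    {"dx": 0, "dy": 0, "dz": 6, "ax": 0, "ay": 0, "az": 0, "hand": 4},
    {"dx": 0, "dy": 0, "dz": 8, "ax": 0, "ay": 0, "az": 0, "hand": 4},
    {"dx": 0, "dy": 0, "dz": 9.4, "ax": 0, "ay": 0, "az": 0, "hand": 4},
    {"dx": 0, "dy": 0, "dz": 10.15, "ax": 0, "ay": 0, "az": 0, "hand": 4},
    {"dx": 0, "dy": 0, "dz": 10.15, "ax": 0, "ay": 0, "az": 0, "hand": 4},
    {"dx": 0, "dy": 0, "dz": 10.15, "ax": 0, "ay": 0, "az": 0, "hand": 2.5},
    {"dx": 0, "dy": 0, "dz": 10.15, "ax": 0, "ay": 0, "az": 0, "hand": 1.5},
    {"dx": 0, "dy": 0, "dz": 10.15, "ax": 0, "ay": 0, "az": 0, "hand": 0.2},
    {"dx": 0, "dy": 0, "dz": 10.15, "ax": 0, "ay": 0, "az": 0, "hand": 0.2},
    {"dx": 0, "dy": 0, "dz": 10.15, "ax": 0, "ay": 0, "az": 0, "hand": 0.2},
    {"dx": 0, "dy": 0, "dz": 10.15, "ax": 0, "ay": 0, "az": 0, "hand": 0.2},
    {"dx": 0, "dy": 0, "dz": 10.15, "ax": 0, "ay": 0, "az": 0, "hand": 0.2},
    {"dx": 0, "dy": 0, "dz": 10.15, "ax": 0, "ay": 0, "az": 0, "hand": 0.2},
    {"dx": 0, "dy": 0, "dz": 8.5, "ax": 0, "ay": 0, "az": 0, "hand": 0.2},
    {"dx": 0, "dy": 0, "dz": 6, "ax": 0, "ay": 0, "az": 0, "hand": 0.2},
    {"dx": 0, "dy": 0, "dz": 3, "ax": 0, "ay": 0, "az": 0, "hand": 0.2},
    {"dx": 0, "dy": 0, "dz": 1, "ax": 0, "ay": 0, "az": 0, "hand": 0.2},
    {"dx": 0, "dy": 0, "dz": 1, "ax": 0, "ay": 0, "az": 0, "hand": 0.2},
  ],
)

```text
t: 22.07
tool_pos: [0.4047, 0.28, 0.114]
orientation: [0.002, 0.32, 0.948, 0.002]
contact_force: [-0.1, 0.6, -0.8]
finger_gap: 0.107
gripper_force: 30.0
```

Emit:
step_arm(
  steps=[
    {"dx": -2, "dy": -0.6, "dz": 0, "ax": 0, "ay": 0, "az": 0, "hand": 0.2},
    {"dx": -5, "dy": -1.4, "dz": 0, "ax": 0, "ay": 0, "az": 0, "hand": 0.2},
    {"dx": -8, "dy": -2.2, "dz": 0, "ax": 0, "ay": 0, "az": 0, "hand": 0.2},
    {"dx": -11, "dy": -3.1, "dz": 0, "ax": 0, "ay": 0, "az": 0, "hand": 0.2},
    {"dx": -14, "dy": -3.9, "dz": 0, "ax": 0, "ay": 0, "az": 0, "hand": 0.2},
    {"dx": -17, "dy": -4.8, "dz": 0, "ax": 0, "ay": 0, "az": 0, "hand": 0.2},
    {"dx": -20, "dy": -5.6, "dz": 0, "ax": 0, "ay": 0, "az": 0, "hand": 0.2},
    {"dx": -23, "dy": -6.4, "dz": 0, "ax": 0, "ay": 0, "az": 0, "hand": 0.2},
    {"dx": -26, "dy": -7.3, "dz": 0, "ax": 0, "ay": 0, "az": 0, "hand": 0.2},
    {"dx": -29, "dy": -8.1, "dz": 0, "ax": 0, "ay": 0, "az": 0, "hand": 0.2},
    {"dx": -32, "dy": -8.9, "dz": 0, "ax": 0, "ay": 0, "az": 0, "hand": 0.2},
    {"dx": -34, "dy": -9.5, "dz": 0, "ax": 0, "ay": 0, "az": 0, "hand": 0.2},
    {"dx": -34.4, "dy": -9.6, "dz": 0, "ax": 0, "ay": 0, "az": 0, "hand": 0.2},
    {"dx": -34.4, "dy": -9.6, "dz": 0, "ax": 0, "ay": 0, "az": 0, "hand": 0.2},
    {"dx": -34.4, "dy": -9.6, "dz": 0, "ax": 0, "ay": 0, "az": 0, "hand": 0.2},
  ],
)

```text
t: 23.32
tool_pos: [0.6171, -0.0056, 0.1096]
orientation: [-0.001, 0.32, 0.947, -0.0]
contact_force: [0.2, 0.7, -0.0]
finger_gap: 0.108
gripper_force: 30.0
```

Emit:
step_arm(
  steps=[
    {"dx": 0, "dy": 0, "dz": 2, "ax": 0, "ay": 0, "az": 0, "hand": 0.2},
    {"dx": 0, "dy": 0, "dz": 4.5, "ax": 0, "ay": 0, "az": 0, "hand": 0.2},
    {"dx": 0, "dy": 0, "dz": 6.5, "ax": 0, "ay": 0, "az": 0, "hand": 0.2},
    {"dx": 0, "dy": 0, "dz": 7.8, "ax": 0, "ay": 0, "az": 0, "hand": 0.2},
    {"dx": 0, "dy": 0, "dz": 8.3, "ax": 0, "ay": 0, "az": 0, "hand": 0.2},
    {"dx": 0, "dy": 0, "dz": 8.6, "ax": 0, "ay": 0, "az": 0, "hand": 0.2},
    {"dx": 0, "dy": 0, "dz": 8.75, "ax": 0, "ay": 0, "az": 0, "hand": 0.2},
    {"dx": 0, "dy": 0, "dz": 8.75, "ax": 0, "ay": 0, "az": 0, "hand": 0.2},
    {"dx": 0, "dy": 0, "dz": 8.75, "ax": 0, "ay": 0, "az": 0, "hand": 0.2},
  ],
)

```text
t: 24.07
tool_pos: [0.6192, -0.0058, 0.0243]
orientation: [0.001, 0.32, 0.948, 0.0]
contact_force: [-0.3, 0.6, -0.0]
finger_gap: 0.112
gripper_force: 30.0
```

Emit:
step_arm(
  steps=[
    {"dx": 0, "dy": 0, "dz": 0.1, "ax": 0, "ay": 0, "az": 0, "hand": 0.2},
    {"dx": 0, "dy": 0, "dz": 0.1, "ax": 0, "ay": 0, "az": 0, "hand": 0.2},
    {"dx": 0, "dy": 0, "dz": 0.1, "ax": 0, "ay": 0, "az": 0, "hand": 3},
    {"dx": 0, "dy": 0, "dz": 0.1, "ax": 0, "ay": 0, "az": 0, "hand": 3},
    {"dx": 0, "dy": 0, "dz": 0.1, "ax": 0, "ay": 0, "az": 0, "hand": 3},
    {"dx": 0, "dy": 0, "dz": 0.1, "ax": 0, "ay": 0, "az": 0, "hand": 3},
    {"dx": 0, "dy": 0, "dz": -2, "ax": 0, "ay": 0, "az": 0, "hand": 3},
    {"dx": 0, "dy": 0, "dz": -5, "ax": 0, "ay": 0, "az": 0, "hand": 3},
    {"dx": 0, "dy": 0, "dz": -9, "ax": 0, "ay": 0, "az": 0, "hand": 3},
    {"dx": 0, "dy": 0, "dz": -13, "ax": 0, "ay": 0, "az": 0, "hand": 3},
    {"dx": 0, "dy": 0, "dz": -17, "ax": 0, "ay": 0, "az": 0, "hand": 3},
    {"dx": 0, "dy": 0, "dz": -21, "ax": 0, "ay": 0, "az": 0, "hand": 3},
    {"dx": 0, "dy": 0, "dz": -23, "ax": 0, "ay": 0, "az": 0, "hand": 3},
    {"dx": 0, "dy": 0, "dz": -23, "ax": 0, "ay": 0, "az": 0, "hand": 3},
  ],
)

```text
t: 25.23
tool_pos: [0.6212, -0.0062, 0.2592]
orientation: [0.005, 0.32, 0.948, 0.001]
contact_force: [0.2, 0.6, 0.8]
finger_gap: 0.346
gripper_force: 0.0
```

```bash
python3 - <<'E'
from h import *
c=cams.capture("side");P=pts(c).reshape(-1,3);np.savez("side1.npz",**c)
cv2.imwrite("pics/end.png",cv2.resize(c["frame"][60:420,120:440,::-1],None,fx=1.65,fy=1.65,interpolation=cv2.INTER_CUBIC))
Q=np.vstack([P,pts(cams.capture("scene")).reshape(-1,3)])
for n,x,y,r,z0,z1 in(("tip",.672,-.179,.05,.045,.065),("flux",.681,.162,.04,.04,.06),("wh",.55,.239,.045,.012,.04),("red",.553,.326,.045,.012,.04),("blk",.558,-.268,.042,.012,.06),("brn",.558,-.359,.042,.012,.06),("coup",.617,-.006,.04,.009,.04)):
    m=(np.hypot(Q[:,0]-x,Q[:,1]-y)<r)&(Q[:,2]>z0)&(Q[:,2]<z1)
    print(n,m.sum(),[np.round(q) for q in cv2.minAreaRect((Q[m][:,:2]*1000).astype(np.float32))],(np.percentile(Q[m][:,2],[50,90,98])*1000).round(1))
E
```

```text
tip 926 [array([ 671., -179.]), array([56., 52.]), np.float64(81.0)] [51.7 55.7 57.4]
flux 420 [array([681., 163.]), array([35., 37.]), np.float64(63.0)] [46.2 54.3 55.7]
wh 454 [array([552., 237.]), array([63., 26.]), np.float64(85.0)] [21.7 24.5 25.6]
red 474 [array([553., 325.]), array([63., 27.]), np.float64(88.0)] [21.8 24.3 25.3]
blk 964 [array([ 558., -268.]), array([60., 53.]), np.float64(89.0)] [25.2 28.3 30.8]
brn 1218 [array([ 559., -359.]), array([61., 54.]), np.float64(89.0)] [25.2 28.2 30.1]
coup 393 [array([619.,  -6.]), array([23., 62.]), np.float64(57.0)] [15.2 18.4 19.6]
```

View pics/end.png

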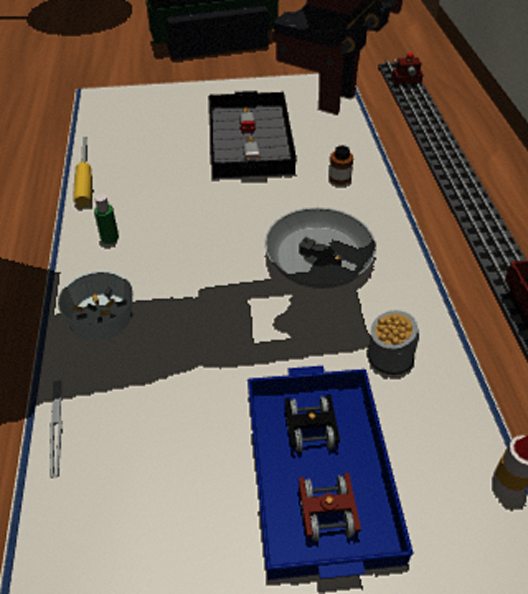

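The final side view shows both trucks on their wheels in the blue tray at (312,422) and (330,507), and both motors flat in the black tray at (247,122) and (251,148). The coupler lies flat in the dish at (322,250). The tip cleaner and flux bottle haven't moved.

```bash
python3 -c "
from station import bot
print(bot.job_done())"
```

```text
the job is handed in; nothing more can be done
None
```

I handed the job in after about 25 s of robot time: both trucks are in the blue tray on their wheels, both motors are in the black tray, and the coupler is in the steel dish. A final camera check showed every part flat in its place and the tip cleaner and flux bottle where they stood; the hand-in returned no verdict.

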